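# Raise the mould half with the pedal and press the embedding mould shut

### The job

Press the pedal of the warming block down to its stop so that the top half of the embedding mould rises out of the well, then lift that half out and fit it squarely onto the two dowels of the bottom half. A spring plate holds the halves apart: push the top half down until the faces meet and finish while still holding the mould pressed shut. Leave the eraser, marker, tape roll and counter where they are.

Things in the scene. Friction and masses are not known exactly. Their poses are not given: they have to be found in the camera images.
- warming_block: grey block fixed to the table, 72 x 116 x 42 mm (x, y, z), with a well 52 x 96 mm in its top; origin at the centre of its underside, y along its long side. The pedal sticks out of the middle of its -x side. A lift plate in the well carries the mould's top half, at the start sunk level with the rim, so that it cannot be gripped. The pedal raises it by 24 mm.
- pedal (a joint): hinge of the pedal: 0 = up (start), 0.45 rad = down at its stop. Pressing takes about 8 to 13 N at the pad; it stays down by friction when let go, so the half stays raised. The hinge axis is parallel to the block's y, at x = -46 mm, z = 18 mm in its frame; the pad's centre is 70 mm from it and comes down by about 30 mm.
- pedal_pad (a point): centre of the upper face of the black rubber pad of the pedal (36 mm long, 44 mm wide); about 44 mm above the table when up and 14 mm when down; it moves with the pedal
- mould_top: top half of the mould: loose aluminium block 46 x 90 x 32 mm (x, y, z), 0.2 to 0.37 kg, two upright through-holes of 13 mm at y = +32 and -32 mm, a 12 mm pouring hole between; origin at the centre of its underside. Goes on either way round. With the pedal down its underside is 34, its top 66 mm above the table, 24 mm proud of the rim: grip it there across its 46 mm (x). 3 mm play in the well.
- mould_bottom: bottom half of the mould, fixed to the table: a flange 84 x 134 x 8 mm and on it an aluminium block 46 x 90 mm whose upper face is 30 mm above the table; two upright dowels of 10 mm diameter with tapered tips stand 16 mm out of it at y = +32 and -32 mm. Origin at the centre of the underside, z up, y along its long side.
- spring_plate (a joint): steel plate 25 x 29 mm in the middle of the bottom half's face, a spring slide: 0 = standing 5 mm proud (start), 0.005 m = flush, when the halves' faces meet. The spring takes 6 N to start and 10 N when flush, so the top half's weight does not close it; let go, it lifts the top half again by 5 mm.
- eraser: bystander: small eraser, 22 x 42 x 13 mm
- marker: bystander: marker pen, 14 x 135 x 15 mm
- tape_roll: bystander: roll of tape, 54 mm across, 19 mm high
- tally_counter: bystander: hand counter, 50 x 72 x 22 mm

How it is judged:
By the outcome, as a careful person would: the job done as asked, in the order asked, and still so for the second after the job is handed in, while the arm keeps its last pose, push and grip.
It also fails if it takes over 51 s, if anything falls off the work surface, if the arm or the gripper's body presses on something with over 40 N, if the wrist force passes 120 N, or if a joint passes its speed limit or range.

### The arm

A 6-joint arm with a two-finger parallel gripper is mounted at the origin on a cart in front of the work surface, level with it; the furniture and walls round the work are solid. World frame = base frame: x ahead of the robot, y to its left, z up, the work surface at z = 0. Lengths are in mm, angles in rad, forces in N, time in s.
With the tool pointing down it reaches from about 325 to 925 mm from the base axis. Payload 3.1 kg.
Tool frame: the origin (TCP) lies at the very end of the fingers, on their centre line; the grasp point (between the pads) lies 19 mm behind it; z points along the fingers, x is the direction in which the jaws open and shut, and the axes are right-handed (so a half turn about z gives the same grasp; the last joint's range is limited). The gripper opens to 85 mm and grips with 20 to 120 N. Pads are 22 mm wide; open, the fingers measure 114 mm over their backs; the gripper's body (76 mm by 85 mm) begins 54 mm behind the grasp point. The pads swing forward as they close: fully open they stand 13 mm farther back than shut.
Start: joints at [-1.356, 0.217, 1.613, -0, 1.311, -0.112], TCP at [200.655, -591.926, 231.3] pointing down, gripper open.
Joint ranges: [-2.75, 2.75], [-0.78, 2.1], [0.31, 2.55], [-1.13, 4.27], [0.13, 2.63], [-2.58, 2.58]. Speed limits (rad/s): [2.79, 2.79, 3.14, 3.14, 3.14, 3.14].

### API

Orientations are given as a unit quaternion [x, y, z, w].
In Python, from plant import env gives the robot as it stands.
- The arm moves only by the tool play_rows, never from a script. Its arguments are lists of equal length, an entry for each row: "translation": the shift along the world's x, y, z in m, a list of three; "turn": the turn about the world's z in rad; "fingers": the finger opening in m, from 0 to 0.0854. In form: {"translation": [[dx, dy, dz], ...], "turn": [turn, ...], "fingers": [fingers, ...]}. A call has 1 to 12 rows; each row shifts and turns the commanded pose from where the row before left it; what a row does not reach is not made up. A row lasts 1/10 s, in which the tool goes at most 50 mm and 8.59 degrees, less where a joint would pass 70% of its speed; a pose out of reach is approached as far as the arm can. A call with a gripper value outside its range is refused whole. The fingers move at their own pace and stop on an object; "squeeze" is the grip in N (left out, the last holds). Time passes only in rows, so rows that do not move let the fingers close. It gives the time, the measured TCP pose, the force and the opening at its end, in the units of the state.
- env.get_obs(): the state, without advancing time (a new reading comes with each control period).
- env.read_camera(name): name is "side" or "top"; returns a dict with "img" (384x512x3 uint8, red, green, blue), "range_z" (384x512 float32, mm along the optical axis (not along the pixel's ray), 0 where there is no reading), "vertical_fov" (degrees; the focal length in pixels is half the picture's height over the tangent of half this angle, whatever the lens; pixels are square), "cx", "cy" (the principal point, pixels), "dist" ([k1, k2, p1, p2, k3] as OpenCV has them; the pictures are not rectified), "camera_from_world" (4x4, takes a point from world to camera coordinates). Camera axes: x right, y down, z forward; pixel columns grow to the right and rows downward; lengths in mm; the calibration is good to about 2 mm. A picture is of the moment at which its call begins.
- env.job_done(): hands the job in, once; it reports no verdict.
The state is a dict: "t": time; "joint_positions": joint angles; "qvel": joint speeds; "effort": joint torques, N m; "tcp_pos": TCP position; "orientation": TCP orientation; "force": force on the tool from outside, world axes, zero at the start; "wrist_torque": the same for the moment, N m; "grip_width": opening from 0.0 (shut) to 1.0 (fully open).
Only numpy, scipy, OpenCV 4.12 (cv2) and the standard library are available. Lean on these libraries where they do the work, as an engineer would, in place of code of your own. Each camera call takes 0.05 s, during which the arm holds its last target. There are 200 camera calls.

## Working session

There is one attempt and no reset: what is moved stays moved. The work goes in short steps, Python scripts to look and compute and a tool call to move; the robot and the scene stay as the last step left them, time stands still between calls to the robot, and variables do not carry over. Pictures are saved under pics/ and viewed, about 8 in all and at most 12, crops included, and the job is handed in when it is done.

Besides the shell and the picture viewer there is one more tool, called after ">>>" as name([rows], argument=value, ...), one row to a line, values as JSON. play_rows: Moves the arm, as the interface text tells. Its arguments: {"type":"object","properties":{"translation":{"type":"array"},"turn":{"type":"array"},"fingers":{"type":"array"},"squeeze":{"type":"number"}},"required":["translation","turn","fingers"]}

```bash
mkdir -p pics; ls; cat > h.py <<'E'
import numpy as np, cv2, pickle
from plant import env
def cam(n):
    c=env.read_camera(n); H,W=c["img"].shape[:2]
    f=H/2/np.tan(np.radians(c["vertical_fov"])/2)
    c["K"]=np.array([[f,0,c["cx"]],[0,f,c["cy"]],[0,0,1]]); c["D"]=np.array(c["dist"],float)
    c["T"]=np.array(c["camera_from_world"]); return c
def ray(c,uv):
    p=cv2.undistortPoints(np.array(uv,float).reshape(-1,1,2),c["K"],c["D"]).reshape(-1,2)
    d=np.c_[p,np.ones(len(p))]@c["T"][:3,:3]; o=-c["T"][:3,:3].T@c["T"][:3,3]; return o,d
def onplane(c,uv,z):
    o,d=ray(c,uv); return o+d*((z-o[2])/d[:,2])[:,None]
def proj(c,P):
    return cv2.projectPoints(np.array(P,float).reshape(-1,1,3),cv2.Rodrigues(c["T"][:3,:3])[0],c["T"][:3,3],c["K"],c["D"])[0].reshape(-1,2)
def cloud(c):
    H,W=c["range_z"].shape; u,v=np.meshgrid(np.arange(W),np.arange(H))
    o,d=ray(c,np.c_[u.ravel(),v.ravel()]); r=c["range_z"].ravel()[:,None]
    P=o+d*r; P[r[:,0]==0]=np.nan; return P.reshape(H,W,3)
def save(c,n): cv2.imwrite("pics/"+n,c["img"][:,:,::-1])
E
python3 - <<'E'
from h import *
s=env.get_obs(); print({k:np.round(v,3) for k,v in s.items()})
ims=[]
for n in("side","top"):
    c=cam(n); print(n,c["K"][0,0],c["cx"],c["cy"],c["D"],np.round(c["T"],3).tolist()); pickle.dump(c,open(n+"0.pkl","wb"))
    cv2.imwrite(f"pics/{n}0.png",cv2.resize(c["img"][:,:,::-1],(768,576),interpolation=cv2.INTER_CUBIC))
E
```

```text
pics
{'t': np.float64(0.0), 'joint_positions': array([-1.356,  0.218,  1.615, -0.   ,  1.311, -0.112]), 'qvel': array([ 0.   ,  0.   , -0.001, -0.   ,  0.001, -0.001]), 'effort': array([-1.0000e-03, -3.9684e+01, -3.0385e+01, -0.0000e+00,  9.0000e-03,
        0.0000e+00]), 'tcp_pos': array([ 200.459, -591.102,  229.959]), 'orientation': array([ 0.813, -0.583, -0.001, -0.001]), 'force': array([-0.808, -0.148,  0.808]), 'wrist_torque': array([ 0.018,  0.04 , -0.04 ]), 'grip_width': np.float64(1.002)}
side 493.53698599498676 245.73196811862013 197.61950163111493 [-0.09771981  0.          0.          0.          0.        ] [[0.999, -0.036, 0.018, -538.477], [-0.009, -0.627, -0.779, 76.01], [0.039, 0.778, -0.627, 1523.204], [0.0, 0.0, 0.0, 1.0]]
top 382.3005555890693 257.22214268597304 194.42677813432252 [-0.01358546  0.          0.          0.          0.        ] [[-0.005, -1.0, -0.014, 17.618], [-0.986, 0.008, -0.166, 533.104], [0.166, 0.013, -0.986, 1056.94], [0.0, 0.0, 0.0, 1.0]]
```

View pics/top0.png

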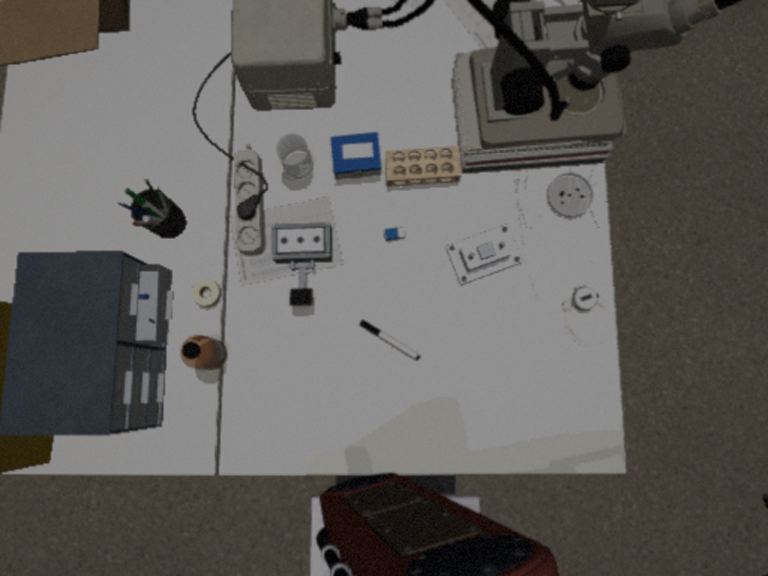

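View pics/side0.png

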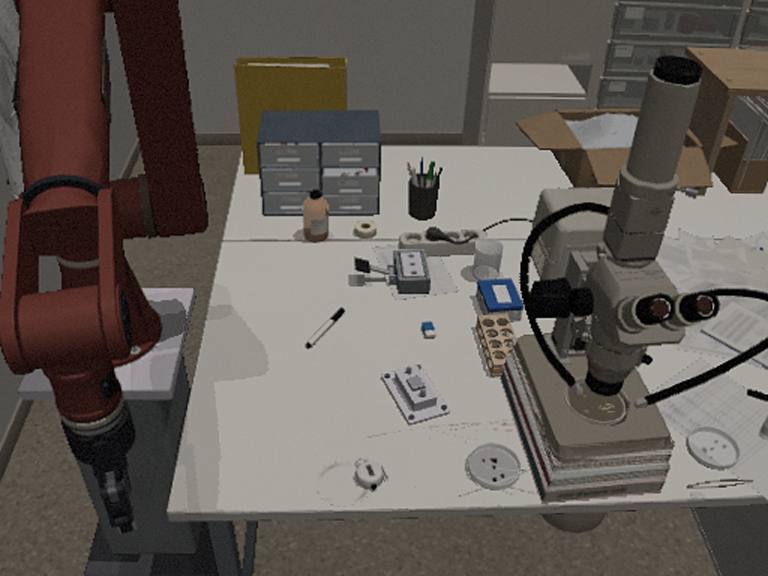

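The top view shows the warming block at about (302,242) with its pedal pad at (301,297), and the bottom half at (484,252) (1.5x pixels). The side view shows the block at (410,272), the raised pad at (362,265) and the bottom half at (415,392). Next I'll measure them, with close crops.

```bash
python3 - <<'E'
from h import *
t=pickle.load(open("top0.pkl","rb")); s=pickle.load(open("side0.pkl","rb"))
def crop(c,u0,v0,w,h,k=6): return cv2.resize(c["img"][v0:v0+h,u0:u0+w,::-1],(w*k,h*k),interpolation=cv2.INTER_CUBIC)
a=np.hstack([crop(t,170,140,65,66),crop(t,290,140,65,66)]); b=np.hstack([crop(s,225,155,65,50),crop(s,245,235,65,50)])
im=cv2.convertScaleAbs(np.vstack([a,b]),alpha=1.3); im=cv2.resize(im,None,fx=.85,fy=.85); print(im.shape); cv2.imwrite("pics/crops.png",im)
for c,n,boxes in((t,"top",[(170,140,65,66),(290,140,65,66)]),(s,"side",[(225,155,65,50),(245,235,65,60)])):
    P=cloud(c)
    for (u,v,w,h) in boxes:
        Q=P[v:v+h,u:u+w].reshape(-1,3); Q=Q[~np.isnan(Q[:,0])]
        z=Q[:,2]; print(n,"table z",np.median(z[z<8]),np.histogram(z,bins=[-20,-5,5,10,15,20,25,28,32,36,40,44,48,55,70])[0])
        for lo,hi in((25,34),(36,50)):
            m=(z>lo)&(z<hi)
            if m.sum()>20: r=cv2.minAreaRect(Q[m][:,:2].astype(np.float32)); print((lo,hi),m.sum(),np.round(r[0],1),np.round(r[1],1),round(r[2],1),"medz",np.median(z[m]).round(1), "mean",Q[m].mean(0).round(1))
E
```

```text
(592, 663, 3)
top table z 0.11662764047468954 [  23 2614   77   43   61   99   60   89   65  259  659  185   39    0]
(25, 34) 181 [622.4 201.6] [160.9 127.3] 77.1 medz 29.2 mean [611.1 193.6  29.4]
(36, 50) 1129 [599.9 206.7] [163.9 174.8] 79.3 medz 41.8 mean [623.2 188.4  41.9]
top table z 0.025953871961519326 [  43 3052  544  134   13   12   68  253  111   26    8    9    1    0]
(25, 34) 388 [ 615.6 -182.2] [47.2 90.7] 19.3 medz 30.0 mean [ 614.7 -181.9   30. ]
(36, 50) 44 [ 614.4 -176.5] [22.2 81.8] 28.8 medz 38.6 mean [ 615.5 -184.8   40.1]
side table z -2.3304354063009214 [ 342 1753   52   48   72   89   57   80  119  323  228   44   20   11]
(25, 34) 182 [648.2 200.6] [188.8 136.3] 54.1 medz 29.4 mean [630.8 203.   29.6]
(36, 50) 610 [604.2 220.6] [202.  173.2] 80.1 medz 39.9 mean [630.  198.6  40.4]
side table z -1.9999434746130191 [ 330 2682  325   71   38   62  123  168   56   13   12    3    0    0]
(25, 34) 322 [ 618.7 -183. ] [47.4 94.5] 20.7 medz 28.6 mean [ 618.4 -186.6   28.8]
(36, 50) 28 [ 618.5 -185.3] [10.2 75.9] 18.8 medz 41.0 mean [ 619.2 -188.1   40.5]
```

View pics/crops.png

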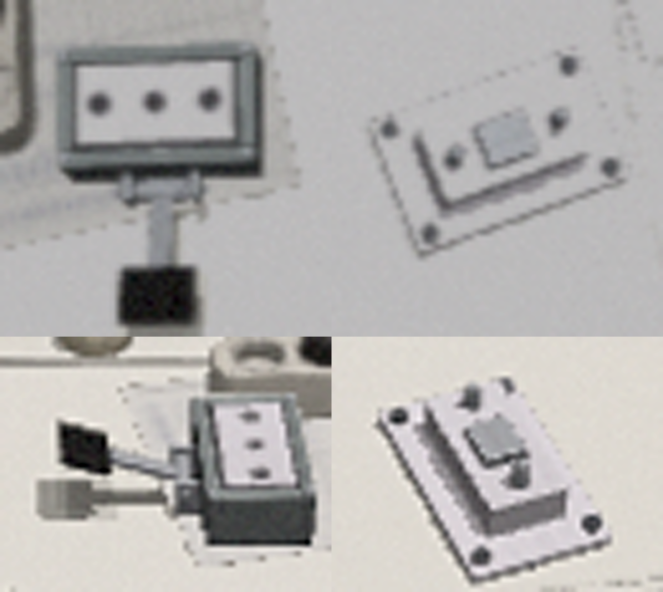

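The crops show three holes in a row across the block's mould, the black pad on the -x side, and four flange screws with two dowels on the bottom half, which is turned about 20°. I'll triangulate these features.

```bash
cat >> h.py <<'E'
def tri(c1,p1,c2,p2):
    o1,d1=ray(c1,[p1]); o2,d2=ray(c2,[p2]); A=np.c_[d1[0],-d2[0]]
    k=np.linalg.lstsq(A,o2-o1,rcond=None)[0]; a=o1+d1[0]*k[0]; b=o2+d2[0]*k[1]; return (a+b)/2,np.linalg.norm(a-b)
def darkblob(c,u,v,r=4,rel=True):
    g=cv2.cvtColor(c["img"],cv2.COLOR_RGB2GRAY).astype(float); u0,v0=int(round(u)),int(round(v))
    w=g[v0-r:v0+r+1,u0-r:u0+r+1]; q=np.clip(np.percentile(w,70)-15-w,0,None)
    y,x=np.mgrid[v0-r:v0+r+1,u0-r:u0+r+1]; return (q*x).sum()/q.sum(),(q*y).sum()/q.sum()
E
python3 - <<'E'
from h import *
t=pickle.load(open("top0.pkl","rb")); s=pickle.load(open("side0.pkl","rb"))
k=5.1
T=lambda x,y:(170+x/k,140+y/k); T2=lambda x,y:(290+(x-331.5)/k,140+y/k)
S=lambda x,y:(225+x/k,155+(y-336.6)/k); S2=lambda x,y:(245+(x-331.5)/k,235+(y-336.6)/k)
F={"holeL":(T(99,103),S(252,416)),"holeM":(T(154,101),S(254,444)),"holeR":(T(209,99),S(260,472)),"pad":(T(158,295),S(84,447)),
"sc1":(T2(390,130),S2(505,386)),"sc2":(T2(569,65),S2(592,523)),"sc3":(T2(611,167),S2(481,556)),"sc4":(T2(431,234),S2(399,416)),
"dow1":(T2(454,159),S2(471,398)),"dow2":(T2(559,121),S2(518,476))}
R={}
for n,(a,b) in F.items():
    r=7 if n=="pad" else 3
    if "dow" not in n: a=darkblob(t,*a,r); b=darkblob(s,*b,r)
    X,e=tri(t,a,s,b); R[n]=X; print(n,np.round(a,1),np.round(b,1),X.round(1),round(e,1))
sc=np.array([onplane(t,[darkblob(t,*F[n][0],3)],8)[0] for n in("sc1","sc2","sc3","sc4")]); print("flange top",sc.mean(0), [round(float(np.degrees(np.arctan2(*(sc[j]-sc[i])[:2][::1]))),1) for i,j in((0,1),(3,2))])
sc=np.array([onplane(s,[darkblob(s,*F[n][1],3)],8)[0] for n in("sc1","sc2","sc3","sc4")]); print("flange side",sc.mean(0))
for n in("holeL","holeM","holeR","pad"):
    print(n,onplane(t,[darkblob(t,*F[n][0],3 if n!="pad" else 7)],42).round(1),onplane(s,[darkblob(s,*F[n][1],3 if n!="pad" else 7)],42).round(1))
# mould white rect on top view and black pad
g=cv2.cvtColor(t["img"],cv2.COLOR_RGB2GRAY)
m=(g<45).astype(np.uint8); n,l,st,ce=cv2.connectedComponentsWithStats(m[185:215,185:220]); print(st[1:],ce[1:]+[185,185])
sub=g[146:176,180:224]; m=(sub>115).astype(np.uint8);cn=cv2.findContours(m,cv2.RETR_EXTERNAL,cv2.CHAIN_APPROX_NONE)[0]
for q in cn:
    if 200<cv2.contourArea(q)<900:
        P=onplane(t,q.reshape(-1,2)+[180,146],42)[:,:2].astype(np.float32); print(cv2.contourArea(q),cv2.minAreaRect(P))
# bystanders
hsv=cv2.cvtColor(t["img"],cv2.COLOR_RGB2HSV)
E
```

```text
holeL [188.9 159.9] [273.5 170. ] [640.3 215.5  38.1] 2.1
holeM [199.8 159.5] [274.6 175.7] [641.4 183.5  37.4] 2.1
holeR [210.6 159. ] [275.9 183.2] [644.3 152.5  28.9] 0.9
pad [200.4 197.6] [241.1 177.4] [528.  180.1  33.9] 2.3
sc1 [300.6 165. ] [279.  244.1] [ 630.6 -116.4    7.6] 4.5
sc2 [336.  152.3] [295.9 271.9] [ 669.2 -225.1    4.8] 2.9
sc3 [344.3 172.8] [273.7 278.4] [ 605.3 -247.5    4.8] 2.7
sc4 [309.1 186.1] [257.3 251. ] [ 565.7 -140.5    4.7] 3.6
dow1 [314.  171.2] [272.4 247. ] [ 606.2 -152.9   31.7] 5.5
dow2 [334.6 163.7] [281.6 262.3] [ 627.5 -214.1   32.6] 4.4
flange top [ 615.37356991 -182.01431052    8.        ] [160.3, 159.5]
flange side [ 619.08349029 -184.26204567    8.        ]
holeL [[638.2 214.6  42. ]] [[640.7 210.6  42. ]]
holeM [[639.1 182.6  42. ]] [[641.7 177.7  42. ]]
holeR [[640.3 150.7  42. ]] [[642.6 135.6  42. ]]
pad [[525.5 178.6  42. ]] [[528.8 169.5  42. ]]
[[  9   7  14  12 142]] [[200.48591549 197.57746479]]
403.5 ((638.9697875976562, 182.4800567626953), (44.66575241088867, 88.27584075927734), 2.54300856590271)
```

>>> play_rows([
  [0.015,0.035,0],
  [0.015,0.035,0],
  [0.015,0.035,0],
  [0.015,0.035,0],
  [0.015,0.035,0],
  [0.015,0.035,0],
  [0.015,0.035,0],
  [0.015,0.035,0],
  [0.015,0.035,0],
  [0.015,0.035,0],
  [0.015,0.035,0],
], turn=[0.107,0.107,0.107,0.107,0.107,0.107,0.107,0.107,0.107,0.107,0.107], fingers=[0,0,0,0,0,0,0,0,0,0,0], squeeze=40)

```text
t: 1.2
tcp_pos: [365.7, -205.2, 230.9]
orientation: [1.0, -0.031, -0.0, -0.0]
force: [0.5, 0.0, 0.7]
grip_width: -0.001
```

>>> play_rows([
  [0.015,0.035,-0.01],
  [0.015,0.035,-0.01],
  [0.015,0.035,-0.01],
  [0.015,0.035,-0.01],
  [0.015,0.035,-0.01],
  [0.015,0.035,-0.01],
  [0.015,0.035,-0.01],
  [0.015,0.035,-0.01],
  [0.015,0.035,-0.01],
  [0.015,0.035,-0.01],
  [0.012,0.035,-0.01],
  [0,0,-0.03],
], turn=[0.103,0,0,0,0,0,0,0,0,0,0,0], fingers=[0,0,0,0,0,0,0,0,0,0,0,0])

```text
t: 2.4
tcp_pos: [531.9, 182.6, 93.8]
orientation: [1.0, 0.02, 0.004, -0.002]
force: [0.5, -0.7, 0.2]
grip_width: -0.003
```

```bash
python3 - <<'E'
from h import *
s=env.get_obs(); print({k:np.round(v,3) for k,v in s.items()})
t=cam("top"); sd=cam("side"); pickle.dump(t,open("top1.pkl","wb")); pickle.dump(sd,open("side1.pkl","wb"))
p=s["tcp_pos"]; a=proj(t,[p])[0]; b=proj(sd,[p])[0]; print(a,b)
def crop(c,u0,v0,w,h,k): return cv2.resize(c["img"][v0:v0+h,u0:u0+w,::-1],(w*k,h*k),interpolation=cv2.INTER_CUBIC)
im=np.hstack([crop(t,165,140,75,90,5),crop(sd,215,115,85,90,5)]); print(im.shape); cv2.imwrite("pics/press0.png",cv2.convertScaleAbs(im,alpha=1.3))
E
```

```text
{'t': np.float64(2.4), 'joint_positions': array([0.205, 0.238, 1.869, 0.002, 1.025, 0.164]), 'qvel': array([-0.048,  0.424,  0.223, -0.046, -0.566, -0.034]), 'effort': array([  1.594, -37.032, -25.313,   0.266,   0.588,   0.178]), 'tcp_pos': array([531.937, 182.558,  93.792]), 'orientation': array([ 1.   ,  0.02 ,  0.004, -0.002]), 'force': array([ 0.505, -0.723,  0.164]), 'wrist_torque': array([-0.024,  0.005,  0.045]), 'grip_width': np.float64(-0.003)}
[195.99087433 192.39175194] [242.11917756 162.37493475]
(450, 800, 3)
```

View pics/press0.png

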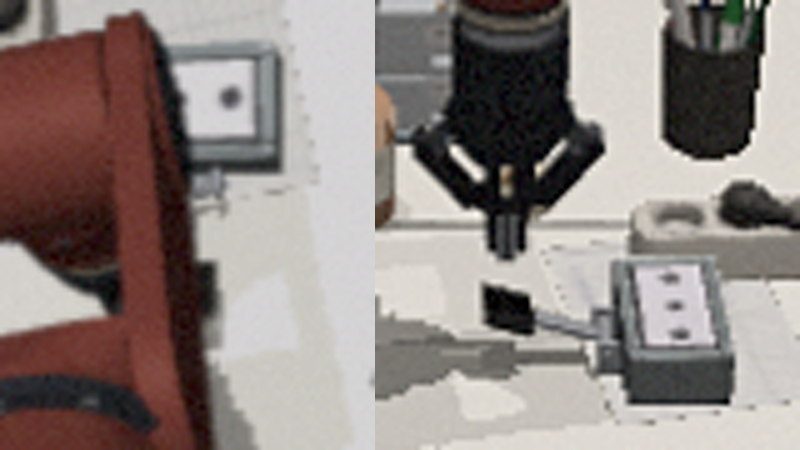

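The side view shows the closed fingertips at about (505,255), directly above the black pad at (507,308). The arm hides the pedal in the top view. Pressing.

>>> play_rows([
  [0,0,-0.015],
  [0,0,-0.015],
  [0,0,-0.01],
  [0,0,-0.005],
  [0,0,-0.005],
  [0,0,-0.005],
  [0,0,-0.005],
  [0,0,-0.005],
  [0,0,0],
], turn=[0,0,0,0,0,0,0,0,0], fingers=[0,0,0,0,0,0,0,0,0])

```text
t: 3.4
tcp_pos: [526.9, 177.9, 27.1]
orientation: [1.0, 0.018, -0.001, -0.0]
force: [-4.7, 1.1, 5.7]
grip_width: 0.004
```

>>> play_rows([
  [0,0,-0.004],
  [0,0,-0.004],
  [0,0,-0.003],
  [0,0,0],
], turn=[0,0,0,0], fingers=[0,0,0,0])

```text
t: 3.8
tcp_pos: [526.9, 177.9, 16.5]
orientation: [1.0, 0.018, -0.001, -0.0]
force: [-5.1, 0.3, 8.1]
grip_width: 0.004
```

>>> play_rows([
  [0,0,-0.002],
  [0,0,-0.002],
  [0,0,0],
], turn=[0,0,0], fingers=[0,0,0])

```text
t: 4.1
tcp_pos: [527.1, 177.9, 14.0]
orientation: [1.0, 0.018, -0.002, 0.0]
force: [-7.6, -1.8, 17.7]
grip_width: 0.001
```

>>> play_rows([
  [0,0,-0.002],
  [0,0,-0.001],
  [0,0,0],
], turn=[0,0,0], fingers=[0,0,0])

```text
t: 4.4
tcp_pos: [527.3, 178.0, 13.4]
orientation: [1.0, 0.018, -0.002, 0.0]
force: [-14.4, -1.9, 31.7]
grip_width: -0.0
```

>>> play_rows([
  [0,0,0.012],
  [0,0,0.03],
  [0,0,0.04],
  [0,0,0.04],
  [0.02,0,0.02],
  [0.03,0.0015,0],
  [0.03,0.0015,0],
  [0.03,0.0015,0],
  [0.003,0,0],
  [0,0,0],
], turn=[0,0,0,0,0,0,0,0,0,0], fingers=[0,0,0.085,0.085,0.085,0.085,0.085,0.085,0.085,0.085])

```text
t: 5.4
tcp_pos: [641.0, 182.1, 150.0]
orientation: [1.0, 0.018, -0.0, 0.0]
force: [-0.4, -0.0, -0.3]
grip_width: 0.997
```

```bash
python3 - <<'E'
from h import *
s=env.get_obs(); print({k:np.round(v,3) for k,v in s.items() if k in("t","tcp_pos","orientation","grip_width","force")})
sd=cam("side"); pickle.dump(sd,open("side2.pkl","wb"))
p=s["tcp_pos"]; print(proj(sd,[p]))
def crop(c,u0,v0,w,h,k): return cv2.resize(c["img"][v0:v0+h,u0:u0+w,::-1],(w*k,h*k),interpolation=cv2.INTER_CUBIC)
im=crop(sd,215,105,100,100,6); cv2.imwrite("pics/raise.png",cv2.convertScaleAbs(im,alpha=1.3))
E
```

```text
{'t': np.float64(5.4), 'tcp_pos': array([640.969, 182.13 , 150.044]), 'orientation': array([ 1.   ,  0.018, -0.   ,  0.   ]), 'force': array([-0.357, -0.045, -0.312]), 'grip_width': np.float64(0.997)}
[[276.00634942 147.96815016]]
```

View pics/raise.png

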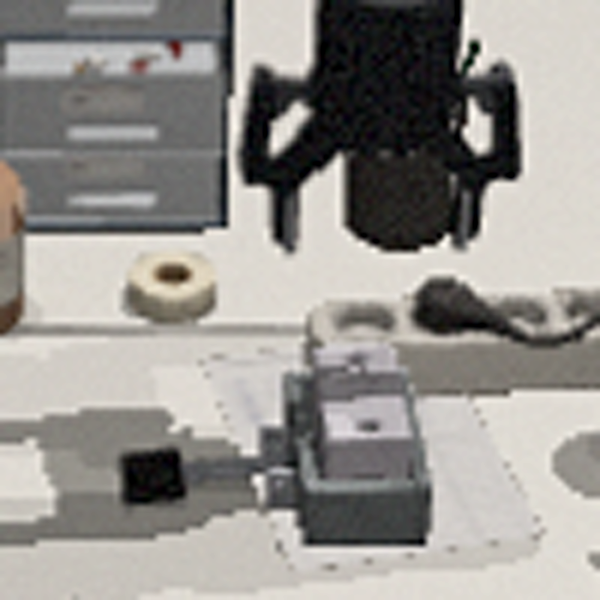

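The pedal is down, with its pad at (153,475) now level. The mould's top half stands proud of the rim at (365,420), and the open fingers at (285,250) and (465,250) straddle it. Descending to grip.

>>> play_rows([
  [0,0,-0.03],
  [0,0,-0.03],
  [0,0,-0.025],
  [0,0,-0.015],
  [0,0,-0.006],
  [0,0,0],
  [0,0,0],
  [0,0,0],
  [0,0,0],
  [0,0,0],
  [0,0,0],
  [0,0,0],
], turn=[0,0,0,0,0,0,0,0,0,0,0,0], fingers=[0.085,0.085,0.085,0.085,0.085,0.085,0.03,0.03,0.03,0.03,0.03,0.03], squeeze=90)

```text
t: 6.65
tcp_pos: [641.5, 182.8, 45.7]
orientation: [1.0, 0.018, 0.001, -0.0]
force: [-1.6, -0.1, 5.5]
grip_width: 0.518
```

>>> play_rows([
  [0,0,0.004],
  [0,0,0.008],
  [0,0,0.015],
  [0,0,0.02],
  [0,0,0.03],
  [0,0,0.03],
  [0,0,0],
], turn=[0,0,0,0,0,0,0], fingers=[0.03,0.03,0.03,0.03,0.03,0.03,0.03])

```text
t: 7.35
tcp_pos: [645.0, 183.4, 158.5]
orientation: [1.0, 0.018, 0.006, -0.001]
force: [1.1, 1.1, -1.1]
grip_width: 0.517
```

```bash
python3 - <<'E'
from h import *
s=env.get_obs(); print({k:np.round(v,3) for k,v in s.items()})
sd=cam("side"); t=cam("top"); pickle.dump(sd,open("side3.pkl","wb")); pickle.dump(t,open("top3.pkl","wb"))
def crop(c,u0,v0,w,h,k): return cv2.resize(c["img"][v0:v0+h,u0:u0+w,::-1],(w*k,h*k),interpolation=cv2.INTER_CUBIC)
im=np.hstack([crop(sd,215,105,80,100,5),crop(t,165,120,80,100,5)]); cv2.imwrite("pics/lift.png",cv2.convertScaleAbs(im,alpha=1.3))
E
```

```text
{'t': np.float64(7.35), 'joint_positions': array([ 0.172,  0.368,  1.566, -0.   ,  1.195,  0.136]), 'qvel': array([-0.001,  0.043,  0.05 , -0.002, -0.042,  0.   ]), 'effort': array([ 1.8400e-01, -4.2974e+01, -2.6727e+01, -1.0000e-03,  5.4000e-01,
       -0.0000e+00]), 'tcp_pos': array([645.032, 183.395, 158.534]), 'orientation': array([ 1.   ,  0.018,  0.006, -0.001]), 'force': array([ 1.138,  1.135, -1.146]), 'wrist_torque': array([-0.035, -0.085, -0.025]), 'grip_width': np.float64(0.517)}
```

View pics/lift.png

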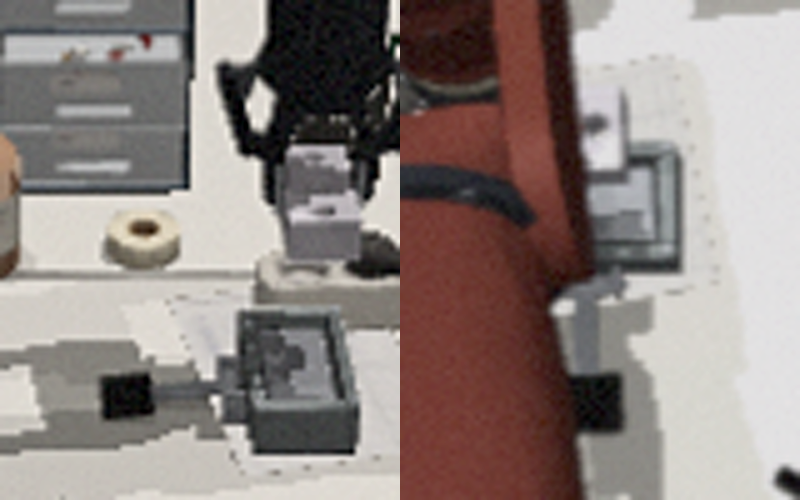

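The half is held and clear: it shows at (320,205) in the side view, the well is empty at (295,365), and the pedal is still down at (127,395). Carrying it over to the bottom half.

>>> play_rows([
  [-0.002,-0.02,0],
  [-0.002,-0.0365,0],
  [-0.002,-0.0365,0],
  [-0.002,-0.0365,0],
  [-0.002,-0.0365,0],
  [-0.002,-0.0365,0],
  [-0.002,-0.0365,0],
  [-0.002,-0.0365,0],
  [-0.002,-0.0365,0],
  [-0.002,-0.0365,0],
  [-0.002,-0.0166,0],
  [-0.002,0,0],
], turn=[0.026,0.028,0.028,0.028,0.028,0.028,0.028,0.028,0.028,0.028,0.028,0], fingers=[0.03,0.03,0.03,0.03,0.03,0.03,0.03,0.03,0.03,0.03,0.03,0.03])

```text
t: 8.65
tcp_pos: [614.7, -184.7, 148.5]
orientation: [0.986, 0.168, -0.002, -0.001]
force: [-0.9, 0.4, -1.9]
grip_width: 0.513
```

>>> play_rows([
  [0,0,-0.03],
  [0,0,-0.025],
  [0,0,-0.01],
  [0,0,0],
  [0,0,0],
  [0,0,0],
], turn=[0,0,0,0,0,0], fingers=[0.03,0.03,0.03,0.03,0.03,0.03])

```text
t: 9.25
tcp_pos: [618.0, -182.6, 88.0]
orientation: [0.985, 0.17, 0.001, 0.001]
force: [0.1, -0.5, -2.8]
grip_width: 0.514
```

```bash
python3 - <<'E'
from h import *
s=env.get_obs(); print({k:np.round(v,3) for k,v in s.items()})
sd=cam("side"); t=cam("top"); pickle.dump(sd,open("side4.pkl","wb")); pickle.dump(t,open("top4.pkl","wb"))
for c in(sd,t): print(proj(c,[s["tcp_pos"]]),proj(c,[[616.5,-183,46]]))
def crop(c,u0,v0,w,h,k): return cv2.resize(c["img"][v0:v0+h,u0:u0+w,::-1],(w*k,h*k),interpolation=cv2.INTER_CUBIC)
im=np.hstack([crop(sd,245,205,65,85,6),crop(t,290,130,65,85,6)]); cv2.imwrite("pics/hover.png",cv2.convertScaleAbs(im,alpha=1.3))
E
```

```text
{'t': np.float64(9.25), 'joint_positions': array([-0.396,  0.404,  1.664,  0.   ,  1.071, -0.739]), 'qvel': array([-0.005, -0.008, -0.008, -0.001, -0.001, -0.001]), 'effort': array([ 6.1000e-02, -4.4307e+01, -2.7141e+01,  4.0000e-03,  3.6000e-02,
        1.0000e-03]), 'tcp_pos': array([ 618.014, -182.639,   87.999]), 'orientation': array([0.985, 0.17 , 0.001, 0.001]), 'force': array([ 0.109, -0.464, -2.801]), 'wrist_torque': array([-0.033,  0.025,  0.032]), 'grip_width': np.float64(0.514)}
[[277.57123412 240.15889038]] [[276.1543574  251.13781926]]
[[327.076608   161.47648319]] [[324.82885856 165.60478352]]
```

View pics/hover.png

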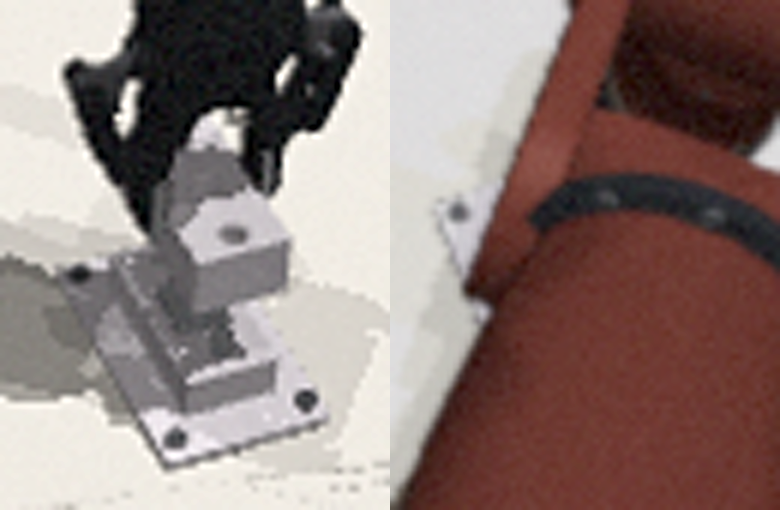

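The side view shows the held half over the bottom half, with its near hole at (234,233) and the flange screws at (78,273), (175,438) and (305,400). The arm hides the mould in the top view. I'll compare the hole with the dowel in the same side camera.

```bash
python3 - <<'E'
from h import *
s0=pickle.load(open("side0.pkl","rb")); s=pickle.load(open("side4.pkl","rb"))
S=lambda x,y:(245+x/6,205+y/6)
h=darkblob(s,*S(234,233),4); print("hole px",h)
for z in(106,108.5,111): print(z,onplane(s,[h],z).round(1))
q=[darkblob(s,*S(*p),3) for p in((78,273),(175,438),(305,400))]
q0=[darkblob(s0,*p,3) for p in q]; print(np.round(q,1).tolist(),np.round(q0,1).tolist())
P=onplane(s,q0,8); print("screws",P.round(1).tolist(),"centre",((P[0]+P[2])/2).round(1))
d=P[0]-P[1]; print("yaw",np.degrees(np.arctan2(-d[0],d[1])),"len",np.linalg.norm(d))
# dowel & plate crops of side0, big and held mould near-end
g=lambda c,u,v,w,hh,k:cv2.resize(c["img"][v:v+hh,u:u+w,::-1],(w*k,hh*k),interpolation=cv2.INTER_CUBIC)
im=np.hstack([g(s0,258,238,40,42,10),g(s,264,226,40,42,10)]); cv2.imwrite("pics/zoom.png",cv2.convertScaleAbs(im,alpha=1.3))
c=np.array([619.1,-184.3]); 
for sg in(1,-1):
    b=c+sg*32*np.array([-np.sin(.342),np.cos(.342)]); print("expected dowel tip/base px in zoom (x10 from 258,238):",[((proj(s,[[*b,z]])[0]-[258,238])*10).round() for z in(46,30)])
E
```

```text
hole px (np.float64(284.4214680347277), np.float64(245.5785319652723))
106 [[ 631.8 -222.5  106. ]]
108.5 [[ 631.4 -225.   108.5]]
111 [[ 631.  -227.6  111. ]]
[[258.0, 251.0], [273.7, 278.4], [295.8, 271.8]] [[257.3, 251.0], [273.7, 278.4], [295.9, 271.9]]
screws [[567.2, -143.4, 8.0], [606.3, -250.0, 8.0], [670.1, -227.6, 8.0]] centre [ 618.6 -185.5    8. ]
yaw 20.147511041257967 len 113.58792220012636
expected dowel tip/base px in zoom (x10 from 258,238): [array([145.,  60.]), array([142., 100.])]
expected dowel tip/base px in zoom (x10 from 258,238): [array([239., 212.]), array([236., 252.])]
```

View pics/zoom.png

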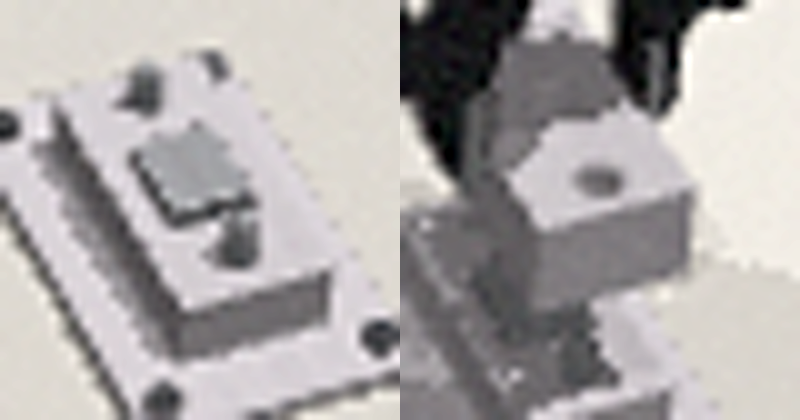

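```bash
python3 - <<'E'
from h import *
s=pickle.load(open("side4.pkl","rb"))
A=lambda x,y:(258+x/10-.45,238+y/10-.45); B=lambda x,y:(264+(x-400)/10-.45,226+y/10-.45)
for n,p,z in(("bot endL",A(182,310),30),("bot endR",A(328,270),30),("dowel tip near",A(240,214),46),("top hole",B(600,180),108.5),("top endL",B(540,228),108.5),("top endR",B(693,190),108.5),("top lowL",B(541,308),76.5),("top lowR",B(688,268),76.5)): print(n,onplane(s,[p],z)[0].round(1))
E
```

```text
bot endL [ 612.1 -234.    30. ]
bot endR [ 653.7 -220.    30. ]
dowel tip near [ 628.8 -213.5   46. ]
top hole [ 629.8 -217.3  108.5]
top endL [ 612.2 -235.   108.5]
top endR [ 654.2 -221.6  108.5]
top lowL [ 614.6 -233.1   76.5]
top lowR [ 655.7 -218.9   76.5]
```

>>> play_rows([
  [-0.0005,0.0005,-0.01],
  [0,0,-0.01],
  [0,0,-0.006],
  [0,0,-0.002],
  [0,0,-0.002],
  [0,0,0],
], turn=[0,0,0,0,0,0], fingers=[0.03,0.03,0.03,0.03,0.03,0.03])

```text
t: 9.95
tcp_pos: [615.9, -182.0, 55.9]
orientation: [0.985, 0.17, -0.0, -0.0]
force: [-0.3, -0.3, -2.3]
grip_width: 0.513
```

>>> play_rows([
  [0,0,-0.002],
  [0,0,-0.001],
  [0,0,0],
], turn=[0,0,0], fingers=[0.03,0.03,0.03])

```text
t: 10.25
tcp_pos: [616.4, -182.1, 53.4]
orientation: [0.985, 0.17, 0.0, 0.0]
force: [0.1, 0.1, -3.0]
grip_width: 0.517
```

>>> play_rows([
  [0,0,-0.002],
  [0,0,-0.002],
  [0,0,0],
], turn=[0,0,0], fingers=[0.03,0.03,0.03])

```text
t: 10.55
tcp_pos: [616.4, -182.0, 49.2]
orientation: [0.985, 0.17, 0.0, 0.0]
force: [1.5, -0.3, -3.0]
grip_width: 0.515
```

>>> play_rows([
  [0,0,-0.002],
  [0,0,0],
], turn=[0,0], fingers=[0.03,0.03])

```text
t: 10.75
tcp_pos: [616.5, -182.1, 47.6]
orientation: [0.985, 0.17, 0.0, 0.0]
force: [1.0, 0.9, -2.6]
grip_width: 0.516
```

>>> play_rows([
  [0,0,-0.002],
  [0,0,-0.001],
  [0,0,0],
], turn=[0,0,0], fingers=[0.03,0.03,0.03], squeeze=110)

```text
t: 11.05
tcp_pos: [616.5, -182.2, 45.3]
orientation: [0.985, 0.17, 0.0, 0.0]
force: [-1.4, 1.1, 5.3]
grip_width: 0.509
```

>>> play_rows([
  [0,0,-0.002],
  [0,0,-0.001],
  [0,0,0],
], turn=[0,0,0], fingers=[0.03,0.03,0.03])

```text
t: 11.35
tcp_pos: [616.5, -182.2, 42.8]
orientation: [0.985, 0.17, 0.0, 0.0]
force: [-2.0, 1.4, 7.5]
grip_width: 0.508
```

>>> play_rows([
  [0,0,-0.001],
  [0,0,-0.001],
  [0,0,0],
], turn=[0,0,0], fingers=[0.03,0.03,0.03])

```text
t: 11.65
tcp_pos: [616.5, -182.1, 42.6]
orientation: [0.985, 0.17, -0.0, -0.0]
force: [-6.4, 3.2, 14.7]
grip_width: 0.508
```

>>> play_rows([
  [0,0,-0.001],
  [0,0,-0.001],
  [0,0,0],
], turn=[0,0,0], fingers=[0.03,0.03,0.03])

```text
t: 11.95
tcp_pos: [616.6, -182.1, 42.6]
orientation: [0.985, 0.17, -0.001, -0.0]
force: [-10.4, 4.9, 24.3]
grip_width: 0.507
```

```bash
python3 - <<'E'
from h import *
s=env.get_obs(); print({k:np.round(v,3) for k,v in s.items() if k in("t","tcp_pos","force","wrist_torque","grip_width","orientation")})
sd=cam("side"); t=cam("top"); s0=pickle.load(open("side0.pkl","rb"));t0=pickle.load(open("top0.pkl","rb"))
g=lambda c,u,v,w,hh,k:cv2.resize(c["img"][v:v+hh,u:u+w,::-1],(w*k,hh*k),interpolation=cv2.INTER_CUBIC)
im=np.hstack([g(sd,250,220,50,65,8),cv2.resize(g(sd,190,125,130,169,4),(400,520))]); cv2.imwrite("pics/closed.png",cv2.convertScaleAbs(im,alpha=1.3))
# visible near end: predicted edges when shut, using bottom end measured earlier
for z in(30,35,62,67): print(z,[((proj(sd,[[x,y,z]])[0]-[250,220]+.45)*8).round() for x,y in((612.1,-234.),(653.7,-220.))])
# bystanders: change between start and now, side view
hs=[(cv2.cvtColor(c["img"],cv2.COLOR_RGB2HSV)) for c in(s0,sd)]
for n,(u,v,w,h) in {"eraser":(275,205,22,25),"marker":(198,200,36,36),"tape":(232,142,24,20),"counter":(232,300,28,32)}.items():
    r=[]
    for c in(s0,sd):
        q=c["img"][v:v+h,u:u+w].astype(float); b=np.median(q.reshape(-1,3),0); m=np.abs(q-b).sum(2)>60; y,x=np.nonzero(m); r.append((round(x.mean()+u,1),round(y.mean()+v,1),int(m.sum())))
    print(n,r)
E
```

```text
{'t': np.float64(11.95), 'tcp_pos': array([ 616.581, -182.138,   42.626]), 'orientation': array([ 0.985,  0.17 , -0.001, -0.   ]), 'force': array([-10.397,   4.926,  24.336]), 'wrist_torque': array([ 0.716,  1.623, -0.066]), 'grip_width': np.float64(0.507)}
30 [array([210., 392.]), array([326., 360.])]
35 [array([211., 382.]), array([328., 350.])]
62 [array([215., 327.]), array([334., 295.])]
67 [array([216., 316.]), array([335., 285.])]
eraser [(np.float64(284.7), np.float64(219.5), 88), (np.float64(287.5), np.float64(211.7), 152)]
marker [(np.float64(217.6), np.float64(217.5), 133), (np.float64(215.2), np.float64(219.9), 177)]
tape [(np.float64(242.6), np.float64(153.2), 183), (np.float64(234.6), np.float64(159.0), 35)]
counter [(np.float64(245.4), np.float64(318.9), 216), (np.float64(245.3), np.float64(318.7), 221)]
```

View pics/closed.png

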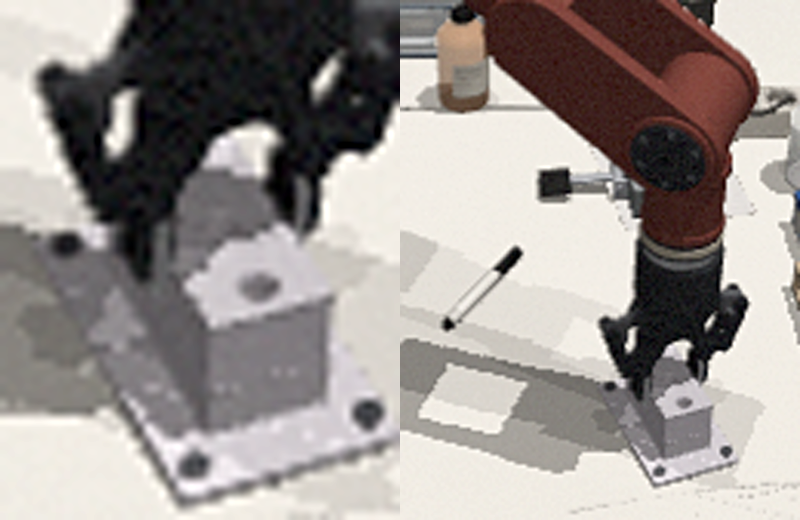

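The near end's top edge sits at (208,327) to (333,293), where a shut mould (z=62) predicts (215,327) to (334,295). No gap shows at the seam, and the pedal is still down. I'll hold briefly to confirm it is steady, then hand in.

>>> play_rows([
  [0,0,0],
  [0,0,0],
  [0,0,0],
  [0,0,0],
  [0,0,0],
  [0,0,0],
], turn=[0,0,0,0,0,0], fingers=[0.03,0.03,0.03,0.03,0.03,0.03])

```text
t: 12.65
tcp_pos: [616.5, -182.2, 42.6]
orientation: [0.985, 0.17, -0.001, -0.0]
force: [-10.8, 4.1, 23.6]
grip_width: 0.513
```

```bash
python3 - <<'E'
from h import *
s=env.get_obs(); print(s["t"],s["tcp_pos"],s["force"],s["grip_width"])
if 15<s["force"][2]<40 and abs(s["tcp_pos"][2]-42.6)<.6: print("hand in",env.job_done())
E
```

```text
12.65 [ 616.53703841 -182.17092804   42.59353857] [-10.81784478   4.07341127  23.57568384] 0.5129072288833618
the job is handed in; nothing more can be done
hand in None
```

I pressed the pedal to its stop, lifted the raised top half out and fitted it onto both dowels. I then pushed it down until the faces met and handed the job in at 12.65 s, still gripping and pressing.

**Pedal:** the force rose sharply from 18 to 32 N at a pad height of about 14 mm, which is the stop. The last side view still shows it down.

**Fit:** the half slid over the dowels with no vertical resistance. The spring then took up over about 5 mm of travel. After that the tool height stayed at 42.6 mm while the force rose from 15 to 24 N, so the faces were in hard contact. The force held at about 24 N over a further 0.6 s. In the last side view the near end's top edge was within about 1 px of where a shut mould should put it, and no gap showed at the seam.

**Checks that disagreed or were incomplete:**
- The two cameras differed by 2–4 mm on the bottom half's position, so I set out from the average and corrected from the side view.
- The tool showed a sideways force of about 11 N along x while pressing, as it also did when pressing the pedal (about 14 N).
- In the side-view comparison with the start, the counter had not moved. The marker's reading shifted by about 2 px, which I put down to the arm's shadow. The arm hid the eraser and tape roll at the end, so those two were not confirmed, but the arm stayed well above them.

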